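# Put away the microscope's optics

## Robot

A 6-joint arm with a two-finger parallel gripper is mounted at the origin on the work surface. World frame = base frame: x ahead of the robot, y to its left, z up, the work surface at z = 0. Lengths are in m, angles in degrees, forces in N, time in s.
With the tool pointing down it reaches from about 0.25 to 0.725 m from the base axis. Payload 9.7 kg.
Tool frame: the origin (TCP) lies midway between the tips of the shut fingers; the grasp point (between the pads) lies 19 mm behind it; z points along the fingers, y is the line along which they close (so a half turn about z gives the same grasp; the last joint's range is limited). The gripper opens to 85 mm and grips with 20 to 120 N. Pads are 22 mm wide; open, the fingers measure 114 mm over their backs; the gripper's body (76 mm by 85 mm) begins 54 mm behind the grasp point. The pads swing forward as they close: fully open they stand 13 mm farther back than shut.
Start: joints at [-74.943, 4.979, 10.078, 95.1, 0, 90], TCP at [0.143, -0.531, 0.231] pointing down, gripper open.
Joint ranges: [-179.16, 179.16], [-48.56, 103.87], [-65.8, 70.77], [-126.05, 130.52], [-82.76, 87.17], [-180, 180]. Speed limits (degrees/s): [127.2, 127.2, 147.25, 180, 180, 180].

## Interface

Orientations are given as [roll, pitch, yaw] about the fixed x, y, z axes, in that order (R = Rz(yaw) Ry(pitch) Rx(roll)).
In Python, from workcell import * gives the robot as it stands.
- The arm moves only by the tool servo_tool, never from a script. Its argument "moves" is a list of rows, each a list of 4 numbers: the shift along the world's x, y, z in shares of 100 cm (1.0 is 100 cm), then the turn about the world's z in a scale on which 1.0 is pi rad. A call has 1 to 20 rows; each row is the pose to reach, as a shift and turn from the pose commanded when the call began; what a row does not reach only later rows make up. A row lasts 1/12 s, in which the tool goes at most 41.7 mm and 7.16 degrees, less where a joint would pass 70% of its speed; a pose out of reach is approached as far as the arm can. A call with a gripper value outside its range is refused whole. "claw" is the closure, from 0 (fully open) to 1 (shut), set as the call begins (left out, the last holds). The fingers move at their own pace and stop on an object; "force" is the grip in N (left out, the last holds). Time passes only in rows, so rows that repeat a pose let the fingers close. It gives the time, the measured TCP pose, the force, the opening and the grip force at its end, in the units of the state.
- get_obs(): the state, without advancing time (a new reading comes with each control period).
- camera(name): name is "side" or "top" or "wrist"; returns the picture (384x512x3 uint8, red, green, blue); there is no depth.
- get_calibration(name): a dict with "fx", "fy", "cx", "cy" (pixels), "k1" (the pictures are not rectified: a ray, as slopes to the right and down, at radius r is drawn at 1 + k1 r^2 times it, then the intrinsics apply), "rvec" (rotation vector, rad) and "tvec" (3), from world to camera coordinates, as OpenCV has them; the wrist camera has in their place "tool_from_camera" (4x4, takes a point from camera to tool coordinates, whose origin is the TCP and whose axes are the flange's). Camera axes: x right, y down, z forward; pixel columns grow to the right and rows downward; lengths in m; the calibration is good to about 2 mm. A picture is of the moment at which its call begins: read the wrist's pose just before it. get_calibration takes no time and is no camera call.
- job_done(): hands the job in; it is judged then, once.
The state is a dict: "time": time; "q": joint angles; "qd": joint speeds; "joint_efforts": joint torques, N m; "ee_pos": TCP position; "tcp_rot": TCP orientation; "wrist_force": force on the tool from outside, world axes, zero at the start; "torque": the same for the moment, N m; "opening": finger opening in m; "grasp_force": force on a finger pad.
Only numpy, scipy, OpenCV 4.12 (cv2) and the standard library are available. Lean on these libraries where they do the work, as an engineer would, in place of code of your own. Each camera call takes 0.05 s, during which the arm holds its last target. There are 200 camera calls.

## Task

Put the microscope's optics away, each standing upright on the floor of the recess of its own storage block: the three bright round objectives by size (smallest in the smallest round recess, middle one in the middle-sized, largest in the largest), and the black eyepiece, drawn straight up out of its sleeve, stem down in the square recess. Set each one down gently without dropping it or tipping it over, leave the sleeve stand standing where it is, and leave all four optics released.

Things in the scene. Friction and masses are not known exactly. Their poses are not given: they have to be found in the camera images.
- objective_small: the smallest objective: a bright aluminium round barrel with a dark ring, standing on its mounting end with the tapered nose up; 22 mm in diameter and 38 mm tall, straight-sided from 4 to 30 mm above its foot, tapering above that; about 60 g. Loose. Origin at the centre of its underside, z up along its axis.
- objective_medium: the middle-sized objective: a bright aluminium round barrel with a dark ring, standing on its mounting end with the tapered nose up; 30 mm in diameter and 50 mm tall, straight-sided from 4 to 39 mm above its foot, tapering above that; about 130 g. Loose. Origin at the centre of its underside, z up along its axis.
- objective_large: the largest objective: a bright aluminium round barrel with a dark ring, standing on its mounting end with the tapered nose up; 38 mm in diameter and 64 mm tall, straight-sided from 4 to 49 mm above its foot, tapering above that; about 260 g. Loose. Origin at the centre of its underside, z up along its axis.
- eyepiece: the eyepiece, 68 mm tall, 110 g, loose: steel stem 30 mm in diameter, 34 mm long; above it a black head 40 mm in diameter (34 to 58 mm above the foot), then a tapering rubber eyecup, 36 to 33 mm. At the start its whole stem is in the stand's sleeve, the head resting on the rim, only head and eyecup showing. Origin: centre of the stem's underside (at the start 14 mm above the bench), z up its axis.
- sleeve_stand: the sleeve stand: a white base 80 x 80 x 14 mm with an upright aluminium sleeve, 42 mm outside, 32 mm bore, rim 48 mm above the bench; the eyepiece's stem has 1 mm to spare all round in it and must rise 34 mm to be clear. Not fixed, about 0.95 kg. Origin at the centre of the underside of the base, z up along the sleeve.
- block_small: the storage block with the smallest round recess: a grey square block 76 x 76 x 10 mm, fixed to the bench, with a round, 34 mm wide recess in the middle of its top, 6 mm deep, lined with black rubber (recess floor 4 mm above the bench, rim 10 mm above it). Origin at the centre of its underside, z up, x and y along its sides.
- block_medium: the storage block with the middle-sized round recess: a grey square block 76 x 76 x 10 mm, fixed to the bench, with a round, 46 mm wide recess in the middle of its top, 6 mm deep, lined with black rubber (recess floor 4 mm above the bench, rim 10 mm above it). Origin at the centre of its underside, z up, x and y along its sides.
- block_large: the storage block with the largest round recess: a grey square block 76 x 76 x 10 mm, fixed to the bench, with a round, 60 mm wide recess in the middle of its top, 6 mm deep, lined with black rubber (recess floor 4 mm above the bench, rim 10 mm above it). Origin at the centre of its underside, z up, x and y along its sides.
- block_square: the storage block with the square recess: a grey square block 76 x 76 x 10 mm, fixed to the bench, with a square, 46 x 46 mm recess in the middle of its top, 6 mm deep, lined with black rubber (recess floor 4 mm above the bench, rim 10 mm above it). Origin at the centre of its underside, z up, x and y along its sides.

How it is judged (in metres and radians):
At the end, for the whole second after the job is handed in: Every optic stands in its own block's recess: within 12 mm of the block's centre, foot at most 7 mm above the block's underside, tilt under 0.12 rad, at rest, released; the sleeve stand is upright (0.1 rad) and within 30 mm of its start (horizontal distance between objective_small and block_small below 0.012 m and z of objective_small in the frame of block_small below 0.007 m and angle between each of objective_small, objective_medium, objective_large, eyepiece's own z axis and vertical below 0.12 rad and linear speed of each of objective_small, objective_medium, objective_large, eyepiece below 0.02 m/s and contact force between each of objective_small, objective_medium, objective_large, eyepiece and the fingers below 0.1 N and horizontal distance between objective_medium and block_medium below 0.012 m and z of objective_medium in the frame of block_medium below 0.007 m and horizontal distance between objective_large and block_large below 0.012 m and z of objective_large in the frame of block_large below 0.007 m and horizontal distance between eyepiece and block_square below 0.012 m and z of eyepiece in the frame of block_square below 0.007 m and distance of sleeve_stand from where it was at the start of the episode below 0.03 m and angle between sleeve_stand's own z axis and vertical below 0.1 rad); the robot touches nothing.
It fails at once if an objective or the eyepiece is tipped more than 0.7 rad from upright (angle between any of objective_small, objective_medium, objective_large, eyepiece's own z axis and vertical above 0.7 rad).
It fails at once if an objective or the eyepiece is dropped: it moves faster than 0.6 m/s while the fingers do not hold it ((linear speed of objective_small above 0.6 m/s and contact force between objective_small and the fingers below 0.05 N) or (linear speed of objective_medium above 0.6 m/s and contact force between objective_medium and the fingers below 0.05 N) or (linear speed of objective_large above 0.6 m/s and contact force between objective_large and the fingers below 0.05 N) or (linear speed of eyepiece above 0.6 m/s and contact force between eyepiece and the fingers below 0.05 N)).
It fails at once if the sleeve stand is lifted, tipped or dragged along (10 mm up, 0.2 rad, or 40 mm away) (height (world z) of sleeve_stand above 0.01 m or angle between sleeve_stand's own z axis and vertical above 0.2 rad or distance of sleeve_stand from where it was at the start of the episode above 0.04 m).
It also fails if it takes over 128 s, if anything falls off the work surface, if the arm or the gripper's body presses on something with over 40 N, if the wrist force passes 120 N, or if a joint passes its speed limit or range.

## Working session

There is one attempt and no reset: what is moved stays moved. The work goes in short steps, Python scripts to look and compute and a tool call to move; the robot and the scene stay as the last step left them, time stands still between calls to the robot, and variables do not carry over. Pictures are saved under pics/ and viewed, at most 15 in all, crops included, and the job is handed in when it is done.

Besides the shell and the picture viewer there is one more tool, called after "Call:" as name(argument=value, ...) on one line, values as JSON. servo_tool: Moves the arm, as the interface text tells. Its arguments: {"type":"object","properties":{"moves":{"type":"array","items":{"type":"array","items":{"type":"number"}}},"claw":{"type":"number"},"force":{"type":"number"}},"required":["moves"]}

```bash
mkdir -p pics; ls; python3 - <<'E'
from workcell import *
import cv2
print(get_obs())
for n in ("top","side","wrist"):
    cv2.imwrite(f"pics/{n}0.png",cv2.cvtColor(camera(n),cv2.COLOR_RGB2BGR)); print(n,get_calibration(n))
E
```

```text
pics
{'time': 0.0, 'q': array([-7.49423495e+01,  5.01112017e+00,  1.00345842e+01,  9.50999394e+01,
       -2.25985992e-03,  8.99987689e+01]), 'qd': array([-0.01859131,  0.05216831,  0.04104774,  0.03971596, -0.04728419,
       -0.0300712 ]), 'joint_efforts': array([-1.51106519e-04, -5.20386744e+01,  4.64803433e+01,  1.64673262e-02,
        1.32643318e-04,  2.91869419e-06]), 'ee_pos': array([ 0.14281397, -0.53089511,  0.23058405]), 'tcp_rot': array([-1.79923525e+02,  2.25821471e-03,  1.50588846e+01]), 'wrist_force': array([-0.39756993, -0.45467103, -0.25243089]), 'torque': array([ 0.00534486, -0.01046121,  0.01700672]), 'grasp_force': 0.0, 'opening': 0.08550412010426038}
top {'fx': 428.69386293198437, 'fy': 428.69386293198437, 'cx': 257.57076690524167, 'cy': 190.43556147272272, 'k1': -0.1328663685904744, 'rvec': array([ 2.06315368, -2.16111262,  0.21673848]), 'tvec': array([0.01198414, 0.51297466, 1.06827789])}
side {'fx': 387.0085481337332, 'fy': 387.0085481337332, 'cx': 255.84294521758267, 'cy': 190.79376455012368, 'k1': 0.020415445445808474, 'rvec': array([ 2.21199311, -0.14153171,  0.06947741]), 'tvec': array([-0.47995843,  0.08993365,  0.89939455])}
wrist {'fx': 286.03070450674403, 'fy': 286.03070450674403, 'cx': 251.5048037907269, 'cy': 190.59245520165055, 'k1': -0.04124624806089355, 'tool_from_camera': array([[ 3.22411620e-04, -9.60027659e-01, -2.79904967e-01,
         7.15315085e-02],
       [ 9.99999823e-01,  4.49522480e-04, -3.89926812e-04,
        -9.35079104e-04],
       [ 5.00164100e-04, -2.79904792e-01,  9.60027634e-01,
        -1.42149832e-01],
       [ 0.00000000e+00,  0.00000000e+00,  0.00000000e+00,
         1.00000000e+00]])}
```

View pics/top0.png

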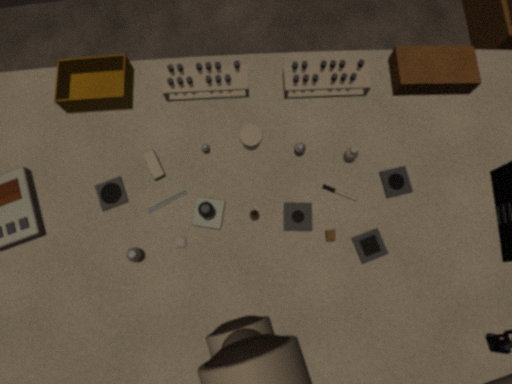

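View pics/side0.png

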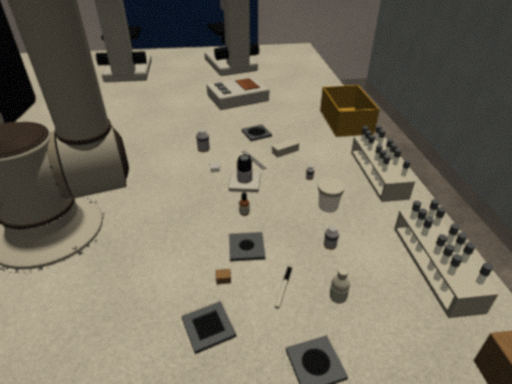

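The top view shows the small objective at about (206,148), the medium at (299,148) and the large at (136,255). The eyepiece in its stand is at (206,210). The blocks are at (298,217), (397,181), (112,193) and (370,246, the square one). The side view agrees: small (310,173), medium (331,238), large (203,140), with the bottle at (340,287) a decoy.

```bash
cat > h.py <<'E'
import numpy as np, cv2
from workcell import *
from scipy.spatial.transform import Rotation as Ro
def ray(n,px,obs=None):
    c=get_calibration(n); K=np.array([[c['fx'],0,c['cx']],[0,c['fy'],c['cy']],[0,0,1]])
    p=cv2.undistortPoints(np.float64(px).reshape(-1,1,2),K,np.array([c['k1'],0,0,0.]))[:,0]
    d=np.c_[p,np.ones(len(p))]
    if n=='wrist':
        T=c['tool_from_camera']; R=Ro.from_euler('xyz',obs['tcp_rot'],degrees=True).as_matrix()
        return obs['ee_pos']+R@T[:3,3], d@(R@T[:3,:3]).T
    R=cv2.Rodrigues(c['rvec'])[0]
    return -R.T@c['tvec'], d@R
def plane(n,px,z,obs=None):
    o,d=ray(n,px,obs); return (o+d*((z-o[2])/d[:,2])[:,None])[:,:2]
def proj(n,P):
    c=get_calibration(n); K=np.array([[c['fx'],0,c['cx']],[0,c['fy'],c['cy']],[0,0,1]])
    return cv2.projectPoints(np.float64(P).reshape(-1,1,3),c['rvec'],c['tvec'],K,np.array([c['k1'],0,0,0.]))[0][:,0]
def tri(p,q):
    (o,d),(u,e)=ray('top',[p]),ray('side',[q]); d=d[0]/np.linalg.norm(d);e=e[0]/np.linalg.norm(e)
    A=lambda v:np.eye(3)-np.outer(v,v)
    return np.linalg.solve(A(d)+A(e),A(d)@o+A(e)@u)
E
python3 - <<'E'
from h import *
t=cv2.imread('pics/top0.png').astype(int); g=t.max(2)
bg=cv2.medianBlur(g.astype(np.uint8),51)
for name,(u,v) in dict(A=(298,217),B=(397,181),C=(112,193),Sq=(370,246)).items():
    w=g[v-25:v+26,u-25:u+26].astype(np.uint8)
    m=(w<0.72*bg[v,u]).astype(np.uint8)
    cs,_=cv2.findContours(m,cv2.RETR_EXTERNAL,cv2.CHAIN_APPROX_NONE); c=max(cs,key=cv2.contourArea)
    r=cv2.minAreaRect(c); ctr=np.add(r[0],(u-25,v-25)); box=cv2.boxPoints(r)+(u-25,v-25)
    bw=plane('top',box,.008); e=bw[1]-bw[0]
    dark=(w<35).sum()
    print(name,ctr,r[1],plane('top',[ctr],.008).round(4),'yaw',np.degrees(np.arctan2(e[1],e[0]))%90,'dark',dark,np.percentile(w[15:36,15:36],[5,25,50,75,95]),bg[v,u])
for n,p,z in (('s',(206,148),.019),('m',(299,148),.025),('l',(136,255),.032),('e',(206,210),.07)):
    print(n,plane('top',[p],z))
for n,p,q in (('s',(206,148),(310,173)),('m',(299,148),(331,238)),('l',(136,255),(203,140)),('e',(206,210),(244,165))): print(n,tri(p,q).round(4))
for n,c in (('top',(206,148)),('top',(299,148)),('top',(136,255)),('top',(206,210))):
    pass
tiles=[cv2.resize(t[v-28:v+28,u-28:u+28].clip(0,127).astype(np.uint8)*2,(196,196),interpolation=cv2.INTER_CUBIC) for u,v in ((298,217),(397,181),(112,193),(370,246),(206,148),(299,148),(136,255),(206,210))]
cv2.imwrite('pics/t.png',np.vstack([np.hstack(tiles[:4]),np.hstack(tiles[4:])]))
E
```

```text
A [297.5 216.5] (27.0, 27.0) [[ 0.4457 -0.116 ]] yaw 87.27595818577633 dark 99 [24. 39. 58. 61. 64.] 112
B [395.4153862 181.5230751] (27.89044189453125, 27.715028762817383) [[ 0.5296 -0.3943]] yaw 12.627421655273537 dark 199 [13. 20. 41. 52. 56.] 110
C [111.44999886 193.35000229] (27.511816024780273, 27.82804298400879) [[0.5331 0.3924]] yaw 15.862125154642655 dark 316 [18. 22. 25. 40. 62.] 109
Sq [369.2174511  245.52810669] (28.121091842651367, 28.393054962158203) [[ 0.3578 -0.3037]] yaw 18.809954675637982 dark 258 [19. 23. 29. 49. 58.] 109
s [[0.64643089 0.12497463]]
m [[ 0.63227281 -0.13090963]]
l [[0.359431   0.31471392]]
e [[0.46454887 0.12235963]]
s [0.6478 0.1252 0.0171]
m [ 0.6332 -0.1313  0.0205]
l [0.3616 0.3144 0.0338]
e [0.4675 0.1237 0.059 ]
```

View pics/t.png

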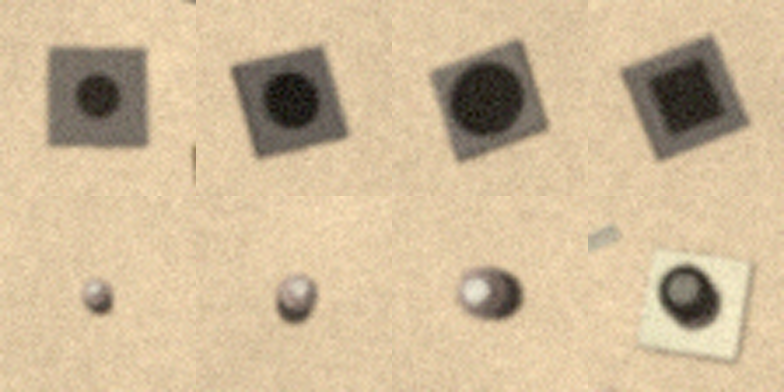

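View pics/wrist0.png

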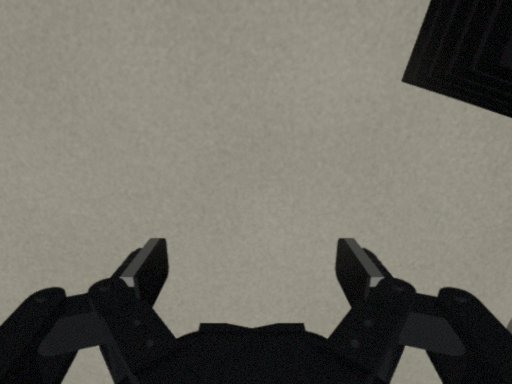

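The recess sizes identify the blocks: A (298,217) is small, B (397,181) medium, C (112,193) large and (370,246) square. The wrist view shows only bench and the open fingers. I'll start with the medium objective and hover above it.

The rows are not in the units I measure in: shifts go in shares of 100 cm and turns go in shares of pi rad. I convert before sending: 49 cm / 100 = 0.49, 40 cm / 100 = 0.4, -0.263 rad / 3.1416 = -0.0837.

Call:
servo_tool(moves=[[0.49,0.4,-0.03,-0.0837],[0.49,0.4,-0.03,-0.0837],[0.49,0.4,-0.03,-0.0837],[0.49,0.4,-0.03,-0.0837],[0.49,0.4,-0.03,-0.0837],[0.49,0.4,-0.03,-0.0837],[0.49,0.4,-0.03,-0.0837],[0.49,0.4,-0.03,-0.0837],[0.49,0.4,-0.03,-0.0837],[0.49,0.4,-0.03,-0.0837],[0.49,0.4,-0.03,-0.0837],[0.49,0.4,-0.03,-0.0837],[0.49,0.4,-0.03,-0.0837],[0.49,0.4,-0.03,-0.0837],[0.49,0.4,-0.03,-0.0837],[0.49,0.4,-0.03,-0.0837],[0.49,0.4,-0.03,-0.0837],[0.49,0.4,-0.03,-0.0837],[0.49,0.4,-0.03,-0.0837],[0.49,0.4,-0.03,-0.0837]], claw=0, force=40)

```text
time: 1.82
ee_pos: [0.6322, -0.1321, 0.2017]
tcp_rot: [180.0, -0.0, -0.1]
wrist_force: [-0.4, -0.7, -0.4]
opening: 0.0855
grasp_force: 0.0
```

```bash
python3 - <<'E'
from h import *
o=get_obs(); im=camera('wrist'); print(o['ee_pos'],o['tcp_rot'],o['time'])
cv2.imwrite('pics/w1.png',im[:,:,::-1])
E
```

```text
[ 0.6321787  -0.13205064  0.20166553] [ 1.79987642e+02 -1.08277437e-02 -8.18739183e-02] 1.8167
```

View pics/w1.png

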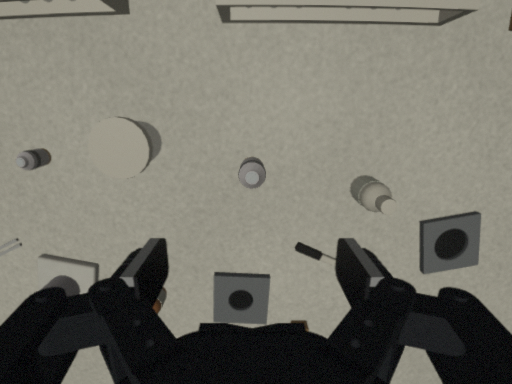

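The wrist view puts the medium objective's nose at (252,177). Recess A is at (241,299), recess B at (451,243), and the small objective's nose at about (22,161).

```bash
python3 - <<'E'
from h import *
o=get_obs()
for n,p,z in (('m nose',(252,177.5),.05),('A',(241,299.5),.006),('B',(451.5,243.5),.006),('s nose',(22,161),.038)): print(n,plane('wrist',[p],z,o).round(4))
E
```

```text
m nose [[ 0.6322 -0.1315]]
A [[ 0.4469 -0.1161]]
B [[ 0.5313 -0.3973]]
s nose [[0.6489 0.1244]]
```

To row units: -19.2 cm / 100 = -0.192, 0.05 cm / 100 = 0.0005.

Call:
servo_tool(moves=[[0,0.0005,-0.04,0],[0,0.0005,-0.08,0],[0,0.0005,-0.12,0],[0,0.0005,-0.14,0],[0,0.0005,-0.16,0],[0,0.0005,-0.175,0],[0,0.0005,-0.185,0],[0,0.0005,-0.192,0],[0,0.0005,-0.192,0],[0,0.0005,-0.192,0],[0,0.0005,-0.192,0]])

```text
time: 2.78
ee_pos: [0.6335, -0.1309, 0.0107]
tcp_rot: [180.0, -0.1, -0.0]
wrist_force: [-0.6, -0.8, -0.3]
opening: 0.0855
grasp_force: 0.0
```

Call:
servo_tool(moves=[[0,0,0,0],[0,0,0,0],[0,0,0,0],[0,0,0,0],[0,0,0,0],[0,0,0,0],[0,0,0,0],[0,0,0,0],[0,0,0,0],[0,0,0,0],[0,0,0,0],[0,0,0,0]], claw=1, force=40)

```text
time: 3.78
ee_pos: [0.6331, -0.1306, 0.0097]
tcp_rot: [180.0, -0.0, -0.0]
wrist_force: [-0.6, -0.1, 4.4]
opening: 0.0287
grasp_force: 40.0
```

To row units: -26.5 cm / 100 = -0.265, -4.4 cm / 100 = -0.044.

Call:
servo_tool(moves=[[0,0,0.01,0],[0,0,0.03,0],[0,0,0.06,0],[0,0,0.1,0],[-0.02,-0.05,0.11,0],[-0.031,-0.08,0.11,0],[-0.044,-0.115,0.11,0],[-0.057,-0.15,0.11,0],[-0.07,-0.185,0.11,0],[-0.084,-0.22,0.11,0],[-0.096,-0.25,0.1,0],[-0.102,-0.264,0.09,0],[-0.1025,-0.265,0.09,0],[-0.1025,-0.265,0.09,0],[-0.1025,-0.265,0.09,0],[-0.1025,-0.265,0.09,0]])

```text
time: 5.12
ee_pos: [0.5312, -0.3944, 0.0998]
tcp_rot: [-180.0, -0.0, 0.1]
wrist_force: [0.3, -0.5, -1.0]
opening: 0.0285
grasp_force: 39.7
```

```bash
python3 - <<'E'
from h import *
o=get_obs(); im=camera('wrist'); print(o['ee_pos'],o['wrist_force'],o['opening'])
cv2.imwrite('pics/w2.png',im[:,:,::-1])
E
```

```text
[ 0.53122692 -0.39437226  0.09983608] [ 0.2620611  -0.54934295 -0.98844294] 0.028547286947952288
```

View pics/w2.png

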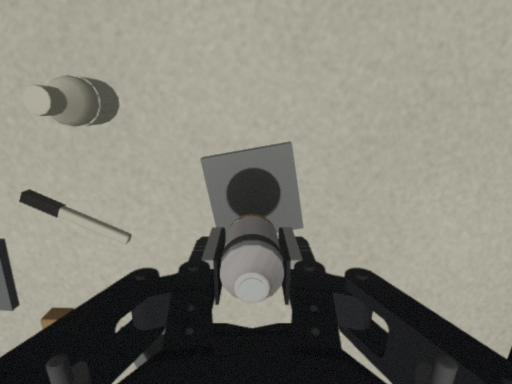

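The medium objective is held upright between the pads at (252,260). The recess of B is just ahead of it, spanning columns 227–281 and centred near (254,193).

```bash
python3 - <<'E'
from h import *
o=get_obs()
print(plane('wrist',[(254,193),(227,193),(281,193),(254,168)],.006,o).round(4))
print(plane('wrist',[(201,157),(292,142),(302,226)],.010,o).round(4))
E
```

```text
[[ 0.5316 -0.3955]
 [ 0.5316 -0.3722]
 [ 0.5316 -0.4188]
 [ 0.5535 -0.3954]]
[[ 0.5635 -0.3519]
 [ 0.5758 -0.4259]
 [ 0.5026 -0.4378]]
```

To row units: -8.5 cm / 100 = -0.085, -8.4 cm / 100 = -0.084.

Call:
servo_tool(moves=[[0,-0.001,-0.03,0],[0,-0.001,-0.05,0],[0,-0.001,-0.065,0],[0,-0.001,-0.073,0],[0,-0.001,-0.078,0],[0,-0.001,-0.081,0],[0,-0.001,-0.083,0],[0,-0.001,-0.084,0],[0,-0.001,-0.085,0],[0,-0.001,-0.085,0],[0,-0.001,-0.085,0],[0,-0.001,-0.085,0]])

```text
time: 6.17
ee_pos: [0.5305, -0.3968, 0.0147]
tcp_rot: [180.0, -0.0, -0.0]
wrist_force: [0.9, 0.6, -1.3]
opening: 0.0286
grasp_force: 39.7
```

Still hanging free, so I'll nudge down until it touches.

To row units: -0.1 cm / 100 = -0.001, -0.05 cm / 100 = -0.0005.

Call:
servo_tool(moves=[[0,0,-0.0005,0],[0,0,-0.001,0],[0,0,-0.001,0],[0,0,-0.001,0],[0,0,-0.001,0]])

```text
time: 6.58
ee_pos: [0.5305, -0.3967, 0.0137]
tcp_rot: [180.0, -0.0, -0.0]
wrist_force: [-0.7, 0.7, 3.7]
opening: 0.0286
grasp_force: 40.1
```

To row units: 12 cm / 100 = 0.12, 10 cm / 100 = 0.1.

Call:
servo_tool(moves=[[0,0,0,0],[0,0,0,0],[0,0,0,0],[0,0,0,0],[0,0,0,0],[0,0,0,0],[0,0,0,0],[0,0,0,0],[0,0,0.01,0],[0,0,0.03,0],[0,0,0.06,0],[0,0,0.1,0],[0,0,0.12,0],[0,0,0.12,0]], claw=0)

```text
time: 7.75
ee_pos: [0.5321, -0.3979, 0.1407]
tcp_rot: [179.7, -0.4, -0.0]
wrist_force: [1.6, -0.7, 0.0]
opening: 0.0855
grasp_force: 0.0
```

```bash
python3 - <<'E'
from h import *
o=get_obs(); im=camera('wrist'); print(o['ee_pos'],o['opening'])
cv2.imwrite('pics/w3.png',im[:,:,::-1])
E
```

```text
[ 0.53210505 -0.39790071  0.14065758] 0.08547493768178993
```

View pics/w3.png

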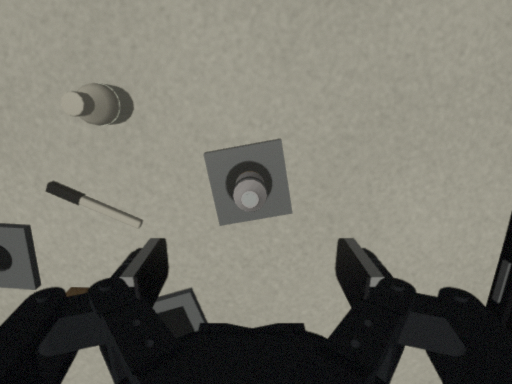

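The medium objective stands upright in the recess of B, at (250,190). Next is the small one.

To row units: 52.1 cm / 100 = 0.521, 11.8 cm / 100 = 0.118.

Call:
servo_tool(moves=[[0.01,0.03,0.03,0],[0.118,0.521,0.03,0],[0.118,0.521,0.03,0],[0.118,0.521,0.03,0],[0.118,0.521,0.03,0],[0.118,0.521,0.03,0],[0.118,0.521,0.03,0],[0.118,0.521,0.03,0],[0.118,0.521,0.03,0],[0.118,0.521,0.03,0],[0.118,0.521,0.03,0],[0.118,0.521,0.03,0],[0.118,0.521,0.03,0],[0.118,0.521,0.03,0],[0.118,0.521,0.03,0],[0.118,0.521,0.03,0],[0.118,0.521,0.03,0],[0.118,0.521,0.03,0]])

```text
time: 9.3
ee_pos: [0.653, 0.0568, 0.1633]
tcp_rot: [-178.2, 0.1, 4.3]
wrist_force: [-0.8, 0.5, -0.0]
opening: 0.0854
grasp_force: 0.0
```

```bash
python3 - <<'E'
from h import *
o=get_obs(); im=camera('wrist'); print(o['ee_pos'])
cv2.imwrite('pics/w4.png',im[:,:,::-1])
E
```

```text
[0.65304529 0.05675499 0.16331326]
```

View pics/w4.png

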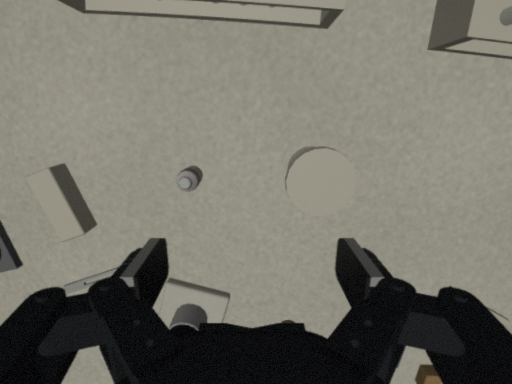

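The small objective's nose is at (186,182), with the jar at (320,182). The arm is still travelling, so I'll let it settle and measure again.

Call:
servo_tool(moves=[[0,0,0,0],[0,0,0,0],[0,0,0,0]])

```text
time: 9.6
ee_pos: [0.6531, 0.0572, 0.1635]
tcp_rot: [-178.2, 0.1, 4.3]
wrist_force: [-0.1, -0.1, -0.2]
opening: 0.0857
grasp_force: 0.0
```

```bash
python3 - <<'E'
from h import *
o=get_obs(); im=camera('wrist'); print(o['ee_pos'],o['tcp_rot'])
cv2.imwrite('pics/w5.png',im[:,:,::-1])
g=im.astype(int).max(2); print(g[150:210,:].mean())
# objective shows as cool-toned: use b-r
d=(im[:,:,2].astype(int)-im[:,:,0]); d=cv2.GaussianBlur(d.astype(np.float32),(5,5),0)
m=(d>np.median(d[60:220])+8).astype(np.uint8); m[235:]=0; m[:60]=0
n,l,s,c=cv2.connectedComponentsWithStats(m)
for i in range(1,n):
    if s[i,4]>30: print(s[i],c[i],plane('wrist',[c[i]],.03,o))
E
```

```text
[0.65308627 0.05723082 0.16347122] [-1.78239097e+02  5.41988177e-02  4.29788871e+00]
144.95146484375
[179 167  23  23 369] [189.96747967 178.55555556] [[0.65084702 0.12406556]]
[  0 222   8  13  61] [  2.21311475 229.45901639] [[0.57478503 0.33641879]]
```

To row units: 6.7 cm / 100 = 0.067, -0.35 cm / 100 = -0.0035, -0.075 rad / 3.1416 = -0.0239.

Call:
servo_tool(moves=[[-0.001,0.02,0,-0.0239],[-0.003,0.04,0,-0.0239],[-0.0035,0.06,0,-0.0239],[-0.0035,0.067,0,-0.0239],[-0.0035,0.067,0,-0.0239],[-0.0035,0.067,0,-0.0239],[-0.0035,0.067,0,-0.0239],[-0.0035,0.067,0,-0.0239]])

```text
time: 10.32
ee_pos: [0.6539, 0.0677, 0.1633]
tcp_rot: [-176.5, 0.1, 4.4]
wrist_force: [-0.9, -0.5, 0.2]
opening: 0.0857
grasp_force: 0.0
```

```bash
python3 - <<'E'
from h import *
o=get_obs(); im=camera('wrist'); print(o['ee_pos'],o['tcp_rot'],o['q'])
d=(im[:,:,2].astype(int)-im[:,:,0]); d=cv2.GaussianBlur(d.astype(np.float32),(5,5),0)
m=(d>np.median(d[60:220])+8).astype(np.uint8); m[235:]=0; m[:60]=0
n,l,s,c=cv2.connectedComponentsWithStats(m)
for i in range(1,n):
    if s[i,4]>30: print(s[i],c[i],plane('wrist',[c[i]],.022,o))
g=cv2.GaussianBlur(im,(3,3),0).max(2)
x0,y0=s[1:][s[1:,4]>200][0][:2]; w=im[y0-5:y0+30,x0-5:x0+30].max(2); _,_,_,mx=cv2.minMaxLoc(cv2.GaussianBlur(w,(5,5),0)); 
cv2.imwrite('pics/w5c.png',cv2.resize(im[120:240,160:340,::-1],(720,480),interpolation=cv2.INTER_CUBIC))
E
```

```text
[0.6538984  0.06769701 0.16331914] [-1.76454601e+02  1.33909882e-01  4.43028781e+00] [  4.37449466  19.37407285  19.33669539  90.09998918   3.54526655
 179.94410002]
[194 169  22  22 362] [204.44198895 179.4640884 ] [[0.64870947 0.12606812]]
[  0 210  26  25 484] [  9.95454545 223.63429752] [[0.57378137 0.35678326]]
```

View pics/w5c.png

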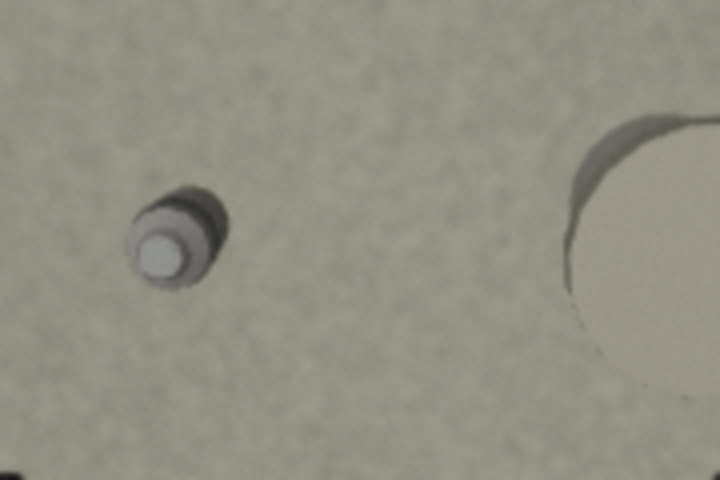

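The small objective is at about (200,184). Joint 6 is at its limit of 180° (q6 = q1 + 180 − yaw), so I need a larger yaw on this side.

To row units: 5.7 cm / 100 = 0.057, 4 cm / 100 = 0.04, 0.97 rad / 3.1416 = 0.3088.

Call:
servo_tool(moves=[[0,0,0,0.3088],[0,0,0,0.3088],[0,0,0,0.3088],[0,0,0,0.3088],[0,0,0,0.3088],[-0.002,0.02,0,0.3088],[-0.004,0.04,0,0.3088],[-0.0045,0.057,0,0.3088],[-0.0045,0.057,0,0.3088],[-0.0045,0.057,0,0.3088],[-0.0045,0.057,0,0.3088],[-0.0045,0.057,0,0.3088],[-0.0045,0.057,0,0.3088]])

```text
time: 11.45
ee_pos: [0.6495, 0.1236, 0.1634]
tcp_rot: [-176.5, 0.1, 59.9]
wrist_force: [0.6, -0.1, -0.4]
opening: 0.0857
grasp_force: 0.0
```

```bash
cat > small.py <<'E'
from h import *
o=get_obs(); im=camera('wrist'); print(o['ee_pos'],o['tcp_rot'],o['q'])
d=(im[:,:,2].astype(int)-im[:,:,0]); d=cv2.GaussianBlur(d.astype(np.float32),(5,5),0)
m=(d>np.median(d[60:220])+8).astype(np.uint8); m[235:]=0; m[:60]=0
n,l,s,c=cv2.connectedComponentsWithStats(m)
for i in range(1,n):
    if s[i,4]>30: print(s[i],c[i],plane('wrist',[c[i]],.022,o))
E
python3 small.py
```

```text
[0.64949489 0.12363399 0.16343657] [-1.76463642e+02  1.31916017e-01  5.98768353e+01] [  9.84246591  22.96625688  23.97419794  93.80427699   2.16966661
 129.9167405 ]
[457  99  40  23 767] [477.1642764  109.39634941] [[0.86108567 0.08439733]]
[ 53 117  30  22 221] [ 66.01357466 126.8959276 ] [[0.50309008 0.2709538 ]]
[469 131  40  23 738] [488.71273713 141.49051491] [[0.86117527 0.05007515]]
[480 160  32  25 615] [496.81138211 171.6504065 ] [[0.85910014 0.01718415]]
[248 166  20  23 318] [257.56289308 177.76100629] [[0.64834836 0.12754864]]
```

The limit left a 3.5° tilt in the commanded pose. I'll undo it by turning joint 6 round to its other limit and mirroring the motion there, with the gripper up high.

To row units: 3 cm / 100 = 0.03, 2.3 rad / 3.1416 = 0.7321.

Call:
servo_tool(moves=[[0,0,0.03,0.7321],[0,0,0.03,0.7321],[0,0,0.03,0.7321],[0,0,0.03,0.7321],[0,0,0.03,0.7321],[0,0,0.03,0.7321],[0,0,0.03,0.7321],[0,0,0.03,0.7321],[0,0,0.03,0.7321],[0,0,0.03,0.7321],[0,0,0.03,0.7321],[0,0,0.03,0.7321],[0,0,0.03,0.7321],[0,0,0.03,0.7321],[0,0,0.03,0.7321],[0,0,0.03,0.7321],[0,0,0.03,0.7321],[0,0,0.03,0.7321],[0,0,0.03,0.7321],[0,0,0.03,0.7321]])

```text
time: 13.17
ee_pos: [0.6493, 0.1239, 0.1936]
tcp_rot: [-176.5, 0.1, -168.2]
wrist_force: [0.0, -0.6, -0.2]
opening: 0.085
grasp_force: 0.0
```

To row units: 2.3 rad / 3.1416 = 0.7321.

Call:
servo_tool(moves=[[0,0,0,0.7321],[0,0,0,0.7321],[0,0,0,0.7321],[0,0,0,0.7321],[0,0,0,0.7321],[0,0,0,0.7321],[0,0,0,0.7321],[0,0,0,0.7321],[0,0,0,0.7321],[0,0,0,0.7321],[0,0,0,0.7321],[0,0,0,0.7321],[0,0,0,0.7321],[0,0,0,0.7321],[0,0,0,0.7321],[0,0,0,0.7321],[0,0,0,0.7321],[0,0,0,0.7321],[0,0,0,0.7321],[0,0,0,0.7321]])

```text
time: 14.83
ee_pos: [0.6495, 0.124, 0.1932]
tcp_rot: [-176.5, 0.2, -36.5]
wrist_force: [0.0, -0.0, 0.6]
opening: 0.0855
grasp_force: 0.0
```

To row units: 0.6 rad / 3.1416 = 0.191.

Call:
servo_tool(moves=[[0,0,0,0.191],[0,0,0,0.191],[0,0,0,0.191],[0,0,0,0.191],[0,0,0,0.191],[0,0,0,0.191],[0,0,0,0.191],[0,0,0,0.191]])

```text
time: 15.5
ee_pos: [0.6494, 0.1244, 0.1934]
tcp_rot: [-176.5, 0.1, -2.4]
wrist_force: [1.1, 0.4, 0.7]
opening: 0.0851
grasp_force: 0.0
```

```bash
python3 -c "
from workcell import *
o=get_obs();print(o['q'],o['ee_pos'],o['tcp_rot'])"
```

```text
[   9.33729858   19.58252068   22.92684763   92.75859473    3.4971285
 -168.27019425] [0.64941763 0.12439837 0.19335786] [-1.76456863e+02  1.36985728e-01 -2.37038906e+00]
```

To row units: -1.3 cm / 100 = -0.013, -1 cm / 100 = -0.01, 0.2 rad / 3.1416 = 0.0637.

Call:
servo_tool(moves=[[0,0,0,0.0318],[0,0,0,0.0637],[0,0,0,0.0637],[0,-0.003,0,0.0637],[0,-0.006,0,0.0637],[0,-0.01,0,0.0637],[0,-0.013,0,0.0637],[0,-0.013,0,0.0637],[0,-0.013,0,0.0637]])

```text
time: 16.25
ee_pos: [0.6485, 0.1171, 0.1934]
tcp_rot: [-176.7, 0.1, 8.7]
wrist_force: [-0.3, -1.0, 0.4]
opening: 0.0851
grasp_force: 0.0
```

```bash
python3 -c "
from workcell import *
o=get_obs();print(o['q'],o['ee_pos'],o['tcp_rot'])"
```

```text
[   8.8099843    20.05292058   23.53989785   93.60928978    3.2926383
 -179.93120403] [0.64849613 0.11707285 0.19339089] [-1.76707511e+02  1.26263769e-01  8.74130174e+00]
```

Joint 6 is at its limit and the tilt is starting to come back. Continuing the mirrored motion.

To row units: -2 cm / 100 = -0.02, -1.6 cm / 100 = -0.016.

Call:
servo_tool(moves=[[0,-0.004,0,0],[0,-0.008,0,0],[0,-0.012,0,0],[0,-0.016,0,0],[0,-0.02,0,0],[0,-0.02,0,0],[0,-0.02,0,0],[0,-0.02,0,0]])

```text
time: 16.92
ee_pos: [0.6474, 0.1054, 0.1933]
tcp_rot: [-177.1, 0.1, 7.9]
wrist_force: [-0.9, -0.9, 0.1]
opening: 0.0857
grasp_force: 0.0
```

```bash
python3 -c "
from workcell import *
o=get_obs();print(o['q'],o['ee_pos'],o['tcp_rot'])"
```

```text
[   7.96353613   19.60527328   22.9720368    93.49631237    2.94751422
 -179.94274453] [0.64741999 0.10536655 0.19332892] [-1.77052617e+02  1.32492921e-01  7.90635626e+00]
```

To row units: -6.7 cm / 100 = -0.067, -6 cm / 100 = -0.06, 0.075 rad / 3.1416 = 0.0239.

Call:
servo_tool(moves=[[0,-0.02,0,0.0239],[0,-0.04,0,0.0239],[0,-0.06,0,0.0239],[0,-0.067,0,0.0239],[0,-0.067,0,0.0239],[0,-0.067,0,0.0239],[0,-0.067,0,0.0239],[0,-0.067,0,0.0239]])

```text
time: 17.58
ee_pos: [0.6396, 0.0948, 0.1933]
tcp_rot: [-178.8, 0.2, 7.9]
wrist_force: [0.2, 0.4, -0.3]
opening: 0.0857
grasp_force: 0.0
```

```bash
python3 -c "
from workcell import *
o=get_obs();print(o['q'],o['ee_pos'],o['tcp_rot'])"
```

```text
[   7.92405433   18.3067264    21.35924843   93.25094886    1.15512106
 -179.94312804] [0.63964392 0.09483244 0.19327423] [-178.84507643    0.19957323    7.86719359]
```

To row units: -6.7 cm / 100 = -0.067, -6 cm / 100 = -0.06, 0.075 rad / 3.1416 = 0.0239.

Call:
servo_tool(moves=[[0,-0.02,0,0.0239],[0,-0.04,0,0.0239],[0,-0.06,0,0.0239],[0,-0.067,0,0.0239],[0,-0.067,0,0.0239]])

```text
time: 18.0
ee_pos: [0.6312, 0.0863, 0.1934]
tcp_rot: [179.4, 0.3, 8.0]
wrist_force: [0.4, -0.9, 0.4]
opening: 0.0856
grasp_force: 0.0
```

```bash
python3 -c "
from workcell import *
o=get_obs();print(o['q'],o['ee_pos'],o['tcp_rot'])"
```

```text
[   8.059922     16.96068325   19.6998079    92.9950202    -0.60504215
 -179.9407828 ] [0.631243   0.08634917 0.19339944] [179.3946937    0.25527009   8.00070751]
```

Tilt is now only 0.6°. I'll turn to yaw −90°, so joint 6 stays mid-range, above the small objective.

To row units: 3.9 cm / 100 = 0.039, 1.8 cm / 100 = 0.018, -1.71 rad / 3.1416 = -0.5443.

Call:
servo_tool(moves=[[0,0,0,-0.5443],[0,0,0,-0.5443],[0,0,0,-0.5443],[0.018,0.039,-0.03,-0.5443],[0.018,0.039,-0.03,-0.5443],[0.018,0.039,-0.03,-0.5443],[0.018,0.039,-0.03,-0.5443],[0.018,0.039,-0.03,-0.5443],[0.018,0.039,-0.03,-0.5443],[0.018,0.039,-0.03,-0.5443],[0.018,0.039,-0.03,-0.5443],[0.018,0.039,-0.03,-0.5443],[0.018,0.039,-0.03,-0.5443],[0.018,0.039,-0.03,-0.5443],[0.018,0.039,-0.03,-0.5443],[0.018,0.039,-0.03,-0.5443],[0.018,0.039,-0.03,-0.5443]])

```text
time: 19.42
ee_pos: [0.6494, 0.1256, 0.1633]
tcp_rot: [179.4, 0.3, -89.8]
wrist_force: [-0.4, -0.2, -0.9]
opening: 0.0853
grasp_force: 0.0
```

```bash
python3 small.py
```

```text
[0.64939607 0.12563683 0.16325457] [179.40225114   0.26124554 -89.78260282] [ 10.79166725  20.46540133  20.77965541  90.85392188   0.36648752
 -79.42881868]
[  0  99  39  22 720] [ 18.77638889 109.12638889] [[0.87501499 0.05651162]]
[  7 134  39  23 673] [ 25.66121842 144.43387816] [[0.87515919 0.09090481]]
[ 401  158   81   55 3076] [441.40312094 184.70773732] [[0.44798982 0.13229393]]
[ 15 167  37  24 627] [ 32.51196172 177.70813397] [[0.87522971 0.12536226]]
[  0 169   5  14  56] [  1.69642857 175.67857143] [[0.90853184 0.12312538]]
[242 168  20  23 352] [251.84943182 178.65340909] [[0.6476953  0.12630783]]
[  0 197  12  19 184] [  4.68478261 205.47826087] [[0.9134047  0.15606556]]
[ 36 226  27   9 169] [ 51.49704142 230.80473373] [[0.86681743 0.18524688]]
```

Call:
servo_tool(moves=[[-0.001,0,-0.04,0],[-0.001,0,-0.08,0],[-0.001,0,-0.11,0],[-0.001,0,-0.13,0],[-0.001,0,-0.145,0],[-0.001,0,-0.152,0],[-0.001,0,-0.155,0],[-0.001,0,-0.155,0],[-0.001,0,-0.155,0]])

```text
time: 20.22
ee_pos: [0.649, 0.1259, 0.0095]
tcp_rot: [179.5, 0.3, -89.9]
wrist_force: [-0.2, 0.8, -0.1]
opening: 0.0852
grasp_force: 0.0
```

Call:
servo_tool(moves=[[0,0,0,0],[0,0,0,0],[0,0,0,0],[0,0,0,0],[0,0,0,0],[0,0,0,0],[0,0,0,0],[0,0,0,0],[0,0,0,0],[0,0,0,0],[0,0,0,0],[0,0,0,0]], claw=1, force=30)

```text
time: 21.22
ee_pos: [0.6485, 0.1258, 0.0086]
tcp_rot: [179.4, 0.3, -89.9]
wrist_force: [-0.8, -1.3, 4.7]
opening: 0.0208
grasp_force: 30.4
```

To row units: -24.2 cm / 100 = -0.242, -20.2 cm / 100 = -0.202.

Call:
servo_tool(moves=[[0,0,0.01,0],[0,0,0.03,0],[0,0,0.06,0],[0,0,0.1,0],[0,0,0.12,0],[-0.02,-0.024,0.12,0],[-0.045,-0.054,0.12,0],[-0.07,-0.084,0.12,0],[-0.095,-0.114,0.12,0],[-0.12,-0.144,0.12,0],[-0.145,-0.174,0.12,0],[-0.17,-0.204,0.11,0],[-0.19,-0.228,0.1,0],[-0.202,-0.242,0.09,0],[-0.202,-0.242,0.09,0],[-0.202,-0.242,0.09,0],[-0.202,-0.242,0.09,0],[-0.202,-0.242,0.09,0]])

```text
time: 22.72
ee_pos: [0.4472, -0.1157, 0.0989]
tcp_rot: [179.5, 0.3, -89.9]
wrist_force: [-0.4, 1.1, -0.8]
opening: 0.0205
grasp_force: 29.9
```

```bash
python3 - <<'E'
from h import *
o=get_obs(); im=camera('wrist'); print(o['ee_pos'],o['tcp_rot'],o['opening'])
cv2.imwrite('pics/w6.png',im[:,:,::-1])
E
```

```text
[ 0.44718256 -0.11573775  0.09890172] [179.45094637   0.26115361 -89.89286657] 0.020537901737332342
```

View pics/w6.png

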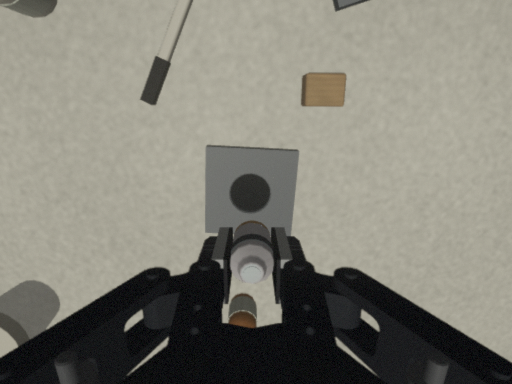

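The small objective is held upright at (252,262), and recess A's centre shows at (250,193). They line up to within about 2 mm, so I'll lower it.

To row units: -8.6 cm / 100 = -0.086, -8.55 cm / 100 = -0.0855.

Call:
servo_tool(moves=[[0.001,0,-0.03,0],[0.001,0,-0.05,0],[0.001,0,-0.065,0],[0.001,0,-0.073,0],[0.001,0,-0.078,0],[0.001,0,-0.081,0],[0.001,0,-0.083,0],[0.001,0,-0.0845,0],[0.001,0,-0.0855,0],[0.001,0,-0.086,0],[0.001,0,-0.086,0],[0.001,0,-0.086,0],[0.001,0,-0.086,0]])

```text
time: 23.85
ee_pos: [0.4476, -0.1164, 0.0126]
tcp_rot: [179.4, 0.3, -89.9]
wrist_force: [0.6, 0.4, 0.5]
opening: 0.0206
grasp_force: 30.0
```

To row units: -0.05 cm / 100 = -0.0005.

Call:
servo_tool(moves=[[0,0,-0.0005,0],[0,0,-0.0005,0],[0,0,-0.0005,0]])

```text
time: 24.1
ee_pos: [0.4476, -0.1163, 0.0125]
tcp_rot: [179.4, 0.2, -89.9]
wrist_force: [-1.3, 0.4, 5.6]
opening: 0.0205
grasp_force: 30.6
```

Call:
servo_tool(moves=[[0,0,0,0],[0,0,0,0],[0,0,0,0],[0,0,0,0],[0,0,0,0],[0,0,0,0],[0,0,0,0],[0,0,0,0],[0,0,0.01,0],[0,0,0.03,0],[0,0,0.06,0],[0,0,0.1,0],[0,0,0.13,0],[0,0,0.13,0],[0,0,0.13,0],[0,0,0.13,0]], claw=0)

```text
time: 25.43
ee_pos: [0.4473, -0.1163, 0.1419]
tcp_rot: [179.4, 0.3, -89.9]
wrist_force: [-0.3, 0.0, -0.2]
opening: 0.0853
grasp_force: 0.0
```

```bash
python3 - <<'E'
from h import *
o=get_obs(); im=camera('wrist'); print(o['ee_pos'],o['tcp_rot'],o['opening'])
cv2.imwrite('pics/w7.png',im[:,:,::-1])
E
```

```text
[ 0.44733065 -0.11625984  0.14189581] [179.41340168   0.25933882 -89.94508483] 0.0852644861672012
```

View pics/w7.png

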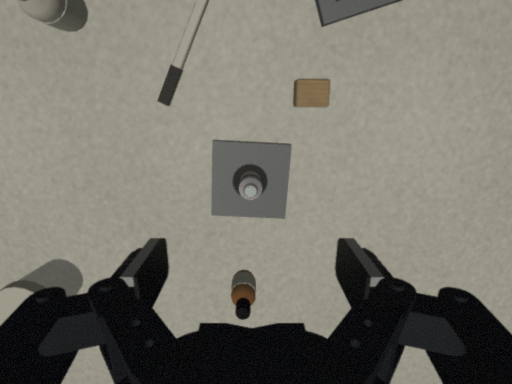

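The small objective stands upright in A, at (250,187). Next I'll move above the eyepiece.

To row units: 24 cm / 100 = 0.24, 1.9 cm / 100 = 0.019.

Call:
servo_tool(moves=[[0,0.03,0.03,0],[0.005,0.06,0.04,0],[0.008,0.09,0.04,0],[0.01,0.12,0.04,0],[0.013,0.15,0.04,0],[0.015,0.18,0.04,0],[0.017,0.21,0.04,0],[0.019,0.24,0.04,0],[0.019,0.24,0.04,0],[0.019,0.24,0.04,0],[0.019,0.24,0.04,0],[0.019,0.24,0.04,0],[0.019,0.24,0.04,0]])

```text
time: 26.57
ee_pos: [0.4663, 0.1228, 0.1816]
tcp_rot: [179.4, 0.2, -90.0]
wrist_force: [0.4, -0.1, -0.3]
opening: 0.0856
grasp_force: 0.0
```

```bash
python3 - <<'E'
from h import *
o=get_obs(); im=camera('wrist'); print(o['ee_pos'],o['tcp_rot'],o['opening'])
cv2.imwrite('pics/w8.png',im[:,:,::-1])
cv2.imwrite('pics/w8c.png',cv2.resize(im[90:290,130:380,::-1],(750,600),interpolation=cv2.INTER_CUBIC))
E
```

```text
[0.4663124  0.12276837 0.18161222] [179.38381631   0.24976177 -90.0271096 ] 0.08555613975943714
```

View pics/w8c.png

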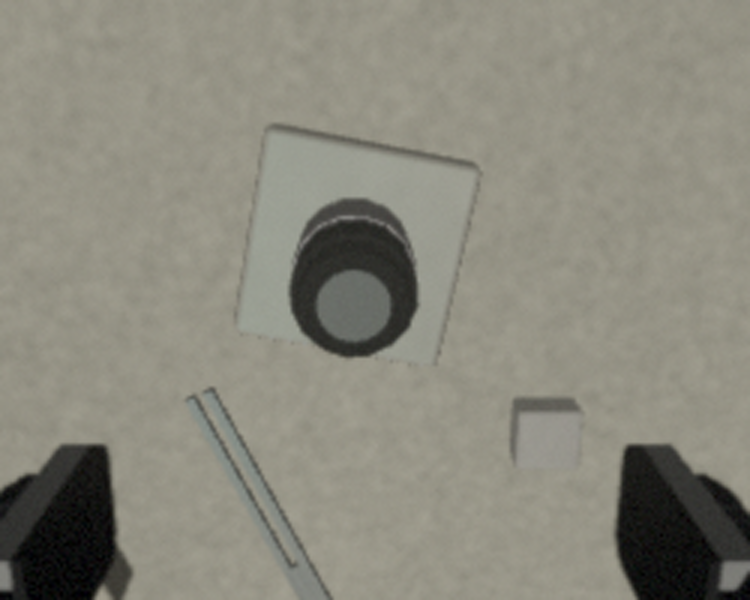

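The eyecup's top disc is centred at (248,192) in the full frame. The base corners are at (220,132), (290,146), (276,211) and (209,201).

```bash
python3 - <<'E'
from h import *
o=get_obs()
print(plane('wrist',[(248,191.7)],.082,o))
b=plane('wrist',[(220,132.3),(290,145.7),(275.7,211.3),(209.3,201)],.014,o);print(b,b.mean(0))
t=cv2.imread('pics/top0.png'); 
E
```

```text
[[0.46851172 0.12479591]]
[[0.49832395 0.07912997]
 [0.42309156 0.09349918]
 [0.43679484 0.16912405]
 [0.51292149 0.15630436]] [0.46778296 0.12451439]
```

To row units: -13.1 cm / 100 = -0.131, 0.17 cm / 100 = 0.0017.

Call:
servo_tool(moves=[[0.0017,0.0017,-0.03,0],[0.0017,0.0017,-0.06,0],[0.0017,0.0017,-0.09,0],[0.0017,0.0017,-0.11,0],[0.0017,0.0017,-0.123,0],[0.0017,0.0017,-0.13,0],[0.0017,0.0017,-0.131,0],[0.0017,0.0017,-0.131,0],[0.0017,0.0017,-0.131,0],[0.0017,0.0017,-0.131,0]])

```text
time: 27.45
ee_pos: [0.4688, 0.1255, 0.052]
tcp_rot: [179.5, 0.3, -90.0]
wrist_force: [-0.7, -0.6, -0.2]
opening: 0.0854
grasp_force: 0.0
```

Call:
servo_tool(moves=[[0,0,0,0],[0,0,0,0],[0,0,0,0],[0,0,0,0],[0,0,0,0],[0,0,0,0],[0,0,0,0],[0,0,0,0],[0,0,0,0],[0,0,0,0],[0,0,0,0],[0,0,0,0]], claw=1, force=30)

```text
time: 28.45
ee_pos: [0.4683, 0.1255, 0.0512]
tcp_rot: [179.4, 0.3, -89.9]
wrist_force: [-2.1, -0.3, 5.7]
opening: 0.0389
grasp_force: 30.3
```

To row units: 2 cm / 100 = 0.02, 1.7 cm / 100 = 0.017.

Call:
servo_tool(moves=[[0,0,0.001,0],[0,0,0.003,0],[0,0,0.005,0],[0,0,0.008,0],[0,0,0.011,0],[0,0,0.014,0],[0,0,0.017,0],[0,0,0.02,0],[0,0,0.02,0]])

```text
time: 29.2
ee_pos: [0.4684, 0.1255, 0.0716]
tcp_rot: [179.5, 0.3, -89.9]
wrist_force: [0.5, -0.1, -0.1]
opening: 0.0388
grasp_force: 30.3
```

To row units: 6 cm / 100 = 0.06, 4.5 cm / 100 = 0.045.

Call:
servo_tool(moves=[[0,0,0.003,0],[0,0,0.006,0],[0,0,0.009,0],[0,0,0.012,0],[0,0,0.015,0],[0,0,0.018,0],[0,0,0.021,0],[0,0,0.03,0],[0,0,0.045,0],[0,0,0.06,0],[0,0,0.06,0],[0,0,0.06,0]])

```text
time: 30.2
ee_pos: [0.4686, 0.1256, 0.1316]
tcp_rot: [179.5, 0.3, -89.9]
wrist_force: [0.1, 0.3, -1.5]
opening: 0.0388
grasp_force: 30.4
```

```bash
python3 - <<'E'
from h import *
o=get_obs(); im=camera('wrist'); print(o['ee_pos'],o['wrist_force'],o['opening'])
s=camera('side')
a=cv2.resize(s[90:220,180:330,::-1],(400,347),interpolation=cv2.INTER_CUBIC)
b=cv2.resize(im[:,:,::-1],(400,300)); b=cv2.copyMakeBorder(b,0,47,0,0,0)
cv2.imwrite('pics/w9.png',np.hstack([a,b]))
E
```

```text
[0.46862697 0.12559192 0.13158869] [ 0.08084365  0.27705856 -1.45725953] 0.03878876147060139
```

View pics/w9.png

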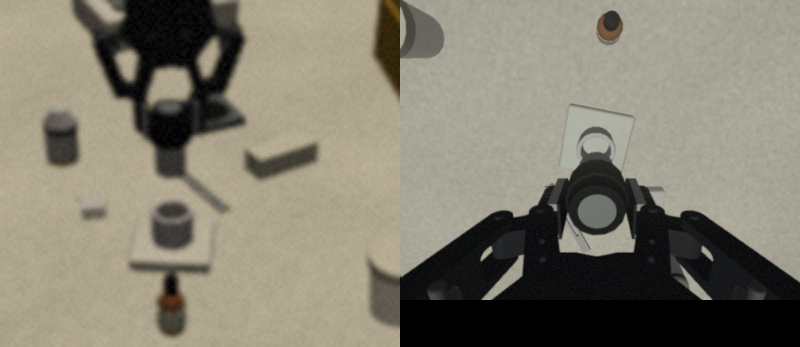

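The eyepiece is clear of the sleeve and hangs upright, and the stand is still in place. I'll carry it to the square block.

To row units: -43 cm / 100 = -0.43, -10.9 cm / 100 = -0.109.

Call:
servo_tool(moves=[[-0.002,-0.01,0.01,0],[-0.008,-0.03,0.02,0],[-0.016,-0.06,0.02,0],[-0.024,-0.095,0.02,0],[-0.033,-0.13,0.02,0],[-0.042,-0.165,0.02,0],[-0.05,-0.2,0.02,0],[-0.06,-0.235,0.02,0],[-0.069,-0.27,0.02,0],[-0.078,-0.305,0.02,0],[-0.086,-0.34,0.02,0],[-0.095,-0.375,0.02,0],[-0.103,-0.405,0.01,0],[-0.108,-0.425,0,0],[-0.109,-0.43,0,0],[-0.109,-0.43,0,0],[-0.109,-0.43,0,0],[-0.109,-0.43,0,0],[-0.109,-0.43,0,0]])

```text
time: 31.88
ee_pos: [0.3596, -0.3038, 0.1314]
tcp_rot: [179.4, 0.2, -89.9]
wrist_force: [-0.3, 0.7, -0.5]
opening: 0.0387
grasp_force: 30.4
```

```bash
python3 - <<'E'
from h import *
o=get_obs(); im=camera('wrist'); print(o['ee_pos'],o['tcp_rot'],o['opening'])
cv2.imwrite('pics/w10.png',im[:,:,::-1])
g=cv2.GaussianBlur(im.max(2),(5,5),0)
print(np.median(g[:200]))
m=(g<0.7*np.median(g[:200])).astype(np.uint8)
cs,_=cv2.findContours(m,cv2.RETR_EXTERNAL,cv2.CHAIN_APPROX_NONE)
for c in cs:
    if cv2.contourArea(c)>500: print(cv2.boundingRect(c),cv2.contourArea(c))
for v in range(100,230,8): print(v,' '.join(f'{x:3d}' for x in g[v,190:320:6]))
E
```

```text
[ 0.35956544 -0.30375414  0.13140862] [179.44274598   0.24043437 -89.85959743] 0.03873814905827135
175.0
(0, 200, 27, 38) 726.0
(0, 133, 512, 251) 57296.5
(3, 29, 111, 104) 6863.0
100 176 176 175 177 181 177 173 175 175 172 174 175 174 172 172 173 171 174 173 175 180 175
108 175 177 175 170 178 175 182 176 177 174 174 171 170 173 177 175 177 179 177 180 178 175
116 177 176 175 179 177 172 174 176 175 175 175 175 173 173 176 176 175 178 176 175 181 184
124 175 175 175 176 176 175 173 176 177 171 174 173 173 173 172 174 179 178 178 182 178 175
132 180 174 175 179 178 178 174 175 175 175 177 177 177 164 127 179 177 172 172 178 174 175
140 176 174 174 177 178 173 176 176 174 163 121 115 120 120 119 149 172 175 177 181 180 177
148 173 177 180 176 173 164 121 117 121 120 119 119 119 118 118 120 173 175 175 176 174 176
156 176 180 124 120 122 122 122 121 120 120 109  74  56  88 118 117 170 172 172 177 176 179
164 179 177 146 122 122 122 107  70  54  52  51  52  52  53 117 117 130 175 175 177 179 178
172 178 178 177 123 122 106  54  52  51  49  49  49  50  50 103 117 117 173 172 180 176 179
180 177 172 173 146 121 120  58  51  49  48  47  49  48  48  59 117 116 152 174 176 174 177
188 176 174 175 177 121 120 101  49  47  45  46  45  46  46  48 112 115 118 176 171 176 176
196 178 178 180 174 148 120 119  53  48  67  69  67  53  45  48  81 115 115 174 176 176 176
204 180 175 172 179 180 119 120  90  69  52  48  47  63  74 115 115 115 115 133 176 179 178
212 178 177 177 179 177 146 106  33  30  29  28  28  28  30  59 137 170 173 180 179 176 177
220 180 177 181 179 177 119  32  30  28  30  30  29  28  28  30  38 175 174 176 175 180 177
228 182 178 133 120 126  32  34  39  30  27  27  26  27  33  40  28 120 108 119 170 176 180
```

```bash
python3 - <<'E'
from h import *
o=get_obs(); im=cv2.imread('pics/w10.png')
g=cv2.GaussianBlur(im.max(2),(3,3),0)
m=((g>95)&(g<140)|(g<95)).astype(np.uint8); m[211:]=0
n,l,s,c=cv2.connectedComponentsWithStats(m); i=l[150,250]
ys,xs=np.nonzero(l==i); P=np.c_[xs,ys]
cor=[P[np.argmin(P@np.array(d))] for d in ((1,.0),(0.2,1),(-1,-.3))]
print(cor); w=plane('wrist',cor,.010,o); print(w,np.linalg.norm(w[1]-w[0]),np.linalg.norm(w[2]-w[1]),(w[0]+w[2])/2)
e=w[0]-w[1]; e/=np.linalg.norm(e); f=np.array([-e[1],e[0]]); 
print('corner-based', w[1]+.038*e+.038*f, w[1]+.038*e-.038*f)
E
```

```text
[array([201, 156]), array([276, 131]), array([298, 206])]
[[ 0.40543511 -0.32986161]
 [ 0.33647197 -0.35278896]
 [ 0.31296814 -0.28069275]] 0.07267446538962248 0.07583068847344669 [ 0.35920163 -0.30527718]
corner-based [ 0.36054314 -0.3047413 ] [ 0.38451964 -0.37686014]
```

To row units: -9 cm / 100 = -0.09, -8.95 cm / 100 = -0.0895.

Call:
servo_tool(moves=[[0,-0.001,-0.03,0],[0,-0.001,-0.055,0],[0,-0.001,-0.07,0],[0,-0.001,-0.078,0],[0,-0.001,-0.082,0],[0,-0.001,-0.085,0],[0,-0.001,-0.087,0],[0,-0.001,-0.0885,0],[0,-0.001,-0.0895,0],[0,-0.001,-0.09,0],[0,-0.001,-0.09,0],[0,-0.001,-0.09,0]])

```text
time: 32.93
ee_pos: [0.3593, -0.3058, 0.0413]
tcp_rot: [179.4, 0.2, -89.9]
wrist_force: [-0.7, 0.4, 1.2]
opening: 0.0388
grasp_force: 30.6
```

To row units: -0.05 cm / 100 = -0.0005.

Call:
servo_tool(moves=[[0,0,-0.0005,0],[0,0,-0.0005,0],[0,0,-0.0005,0]])

```text
time: 33.18
ee_pos: [0.3593, -0.3058, 0.0412]
tcp_rot: [179.4, 0.2, -89.9]
wrist_force: [-1.4, 1.5, 5.9]
opening: 0.0388
grasp_force: 31.1
```

To row units: 13 cm / 100 = 0.13, 10 cm / 100 = 0.1.

Call:
servo_tool(moves=[[0,0,0,0],[0,0,0,0],[0,0,0,0],[0,0,0,0],[0,0,0,0],[0,0,0,0],[0,0,0,0],[0,0,0,0],[0,0,0.01,0],[0,0,0.03,0],[0,0,0.06,0],[0,0,0.1,0],[0,0,0.13,0],[0,0,0.13,0],[0,0,0.13,0],[0,0,0.13,0]], claw=0)

```text
time: 34.52
ee_pos: [0.3591, -0.3055, 0.1704]
tcp_rot: [179.4, 0.3, -89.9]
wrist_force: [-0.3, 0.3, -0.5]
opening: 0.0857
grasp_force: 0.0
```

```bash
python3 - <<'E'
from h import *
o=get_obs(); im=camera('wrist'); print(o['ee_pos'],o['opening'])
cv2.imwrite('pics/w11.png',im[:,:,::-1])
E
```

```text
[ 0.35905236 -0.30553318  0.17037801] 0.08565636880606155
```

To row units: 60 cm / 100 = 0.6, 57 cm / 100 = 0.57.

Call:
servo_tool(moves=[[0.01,0.03,0,0],[0.02,0.06,0,0],[0.03,0.09,0,0],[0.04,0.12,0,0],[0.05,0.15,0,0],[0.055,0.18,0,0],[0.06,0.21,0,0],[0.06,0.24,0,0],[0.06,0.27,0,0],[0.06,0.3,0,0],[0.06,0.33,0,0],[0.06,0.36,0,0],[0.06,0.39,0,0],[0.055,0.42,0,0],[0.05,0.45,0,0],[0.04,0.48,0,0],[0.03,0.51,0,0],[0.02,0.54,0,0],[0.01,0.57,0,0],[0.002,0.6,0,0]])

```text
time: 36.23
ee_pos: [0.3596, 0.2954, 0.1691]
tcp_rot: [179.3, 0.2, -89.9]
wrist_force: [0.6, -0.3, 0.1]
opening: 0.0853
grasp_force: 0.0
```

To row units: 2 cm / 100 = 0.02.

Call:
servo_tool(moves=[[0,0.02,0,0],[0,0.02,0,0],[0,0.02,0,0],[0,0.02,0,0],[0,0.02,0,0]])

```text
time: 36.65
ee_pos: [0.3611, 0.3135, 0.1699]
tcp_rot: [179.4, 0.2, -90.0]
wrist_force: [0.0, 0.2, -0.1]
opening: 0.0855
grasp_force: 0.0
```

```bash
python3 - <<'E'
from h import *
o=get_obs(); im=camera('wrist'); print(o['ee_pos'],o['tcp_rot'],o['q'])
a=cv2.imread('pics/w11.png'); b=cv2.resize(im[:,:,::-1],(400,300)); a=cv2.resize(a,(400,300))
cv2.imwrite('pics/w12.png',im[:,:,::-1]); cv2.imwrite('pics/w12b.png',np.hstack([a,b]))
E
```

```text
[0.3610647  0.31349492 0.16991881] [179.3680854    0.22193911 -89.99636955] [ 40.62060243  -5.32137955  -6.99776486  88.65882382   0.57983593
 -49.3859481 ]
```

View pics/w12b.png

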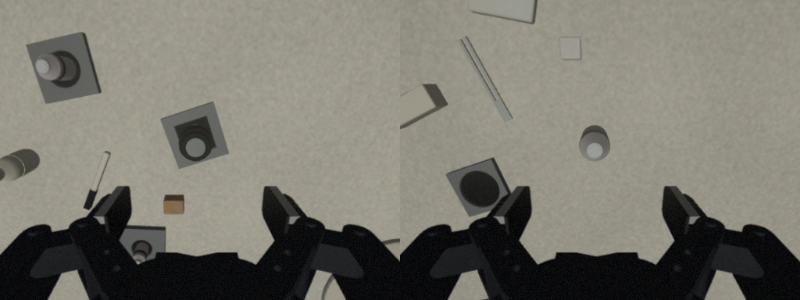

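Left panel: the eyepiece, medium and small objectives all stand in their recesses. Right panel: the large objective's nose is at (248,192) and recess C's centre at (103,242), both in full-frame pixels.

```bash
python3 - <<'E'
from h import *
o=get_obs()
print(plane('wrist',[(248.5,192)],.064,o),plane('wrist',[(102.5,242)],.006,o))
E
```

```text
[[0.36290037 0.31766979]] [[0.53670552 0.39687999]]
```

To row units: -16 cm / 100 = -0.16, 0.15 cm / 100 = 0.0015.

Call:
servo_tool(moves=[[0.0015,0.003,-0.03,0],[0.0015,0.003,-0.06,0],[0.0015,0.003,-0.09,0],[0.0015,0.003,-0.12,0],[0.0015,0.003,-0.14,0],[0.0015,0.003,-0.15,0],[0.0015,0.003,-0.157,0],[0.0015,0.003,-0.16,0],[0.0015,0.003,-0.16,0],[0.0015,0.003,-0.16,0],[0.0015,0.003,-0.16,0]])

```text
time: 37.62
ee_pos: [0.3632, 0.3179, 0.0115]
tcp_rot: [179.5, 0.3, -89.9]
wrist_force: [0.1, 0.1, 0.3]
opening: 0.0857
grasp_force: 0.0
```

Call:
servo_tool(moves=[[0,0,0,0],[0,0,0,0],[0,0,0,0],[0,0,0,0],[0,0,0,0],[0,0,0,0],[0,0,0,0],[0,0,0,0],[0,0,0,0],[0,0,0,0],[0,0,0,0]], claw=1, force=45)

```text
time: 38.53
ee_pos: [0.3626, 0.3175, 0.0106]
tcp_rot: [179.4, 0.3, -89.9]
wrist_force: [-2.2, -0.6, 5.1]
opening: 0.0369
grasp_force: 45.1
```

To row units: 17.3 cm / 100 = 0.173, 16.3 cm / 100 = 0.163.

Call:
servo_tool(moves=[[0,0,0.01,0],[0,0,0.03,0],[0,0,0.06,0],[0,0,0.09,0],[0,0,0.11,0],[0.02,0.01,0.11,0],[0.05,0.023,0.11,0],[0.08,0.036,0.11,0],[0.11,0.05,0.11,0],[0.14,0.064,0.11,0],[0.163,0.074,0.11,0],[0.173,0.079,0.11,0],[0.173,0.079,0.11,0],[0.173,0.079,0.11,0],[0.173,0.079,0.11,0],[0.173,0.079,0.11,0]])

```text
time: 39.87
ee_pos: [0.5348, 0.3961, 0.1206]
tcp_rot: [179.4, 0.3, -89.9]
wrist_force: [0.4, -0.9, -3.2]
opening: 0.0367
grasp_force: 46.2
```

```bash
python3 - <<'E'
from h import *
o=get_obs(); im=camera('wrist'); print(o['ee_pos'],o['tcp_rot'],o['opening'],o['wrist_force'])
cv2.imwrite('pics/w13.png',im[:,:,::-1])
g=cv2.GaussianBlur(im.max(2),(3,3),0)
m=(g<140).astype(np.uint8); m[205:]=0
n,l,s,c=cv2.connectedComponentsWithStats(m)
print([(s[i],c[i]) for i in range(1,n) if s[i,4]>1500])
for v in range(100,236,8): print(v,' '.join(f'{x:3d}' for x in g[v,180:330:6]))
E
```

```text
[0.53475184 0.39613803 0.12062893] [179.39219283   0.25528106 -89.92807446] 0.03670926572791687 [ 0.37658975 -0.9197697  -3.21893551]
[(array([ 197,  131,  102,   74, 5331], dtype=int32), array([248.97186269, 173.30894766]))]
100 173 168 169 171 174 173 169 169 172 168 168 169 172 169 169 175 171 172 170 175 174 169 170 170 170
108 163 170 168 170 168 168 169 168 172 168 170 170 169 168 167 172 173 173 171 169 166 172 169 166 171
116 165 164 166 169 169 170 172 168 169 170 169 170 169 172 169 169 172 166 169 173 169 170 171 172 172
124 170 168 167 169 166 169 167 169 167 170 169 173 169 168 171 173 171 170 169 169 167 174 169 171 171
132 172 168 168 171 167 166 170 170 169 167 167 169 170 168 173 148 119 168 170 173 172 172 171 171 163
140 172 168 165 172 168 167 167 169 170 171 162 150 103 113 114 114 114 169 173 168 173 169 172 171 172
148 169 170 171 175 163 169 169 144 102 115 114 115 114 114 114 113 113 142 169 168 167 171 170 169 168
156 172 171 166 160 107 117 117 117 116  81  50  50  51  50  70 113 113 113 171 169 168 173 171 175 167
164 171 168 170 135 118 119 119 110  51  5
[... 193 characters left out ...]
  99  51  46  46  44  45  43  45  45  44  45  88 111 172 171 169 172 169 170
188 171 170 175 172 171 117  99  46  46  45  44  42  44  44  44  44  45  88 110 140 167 171 167 172 168
196 172 171 170 173 172 143 114  47  45  43  42  41  42  42  44  45  44 109 111 111 171 169 168 172 173
204 172 167 174 167 168 171 115 107  46  42  42  55  59  49  42  42 100 110 110 110 166 169 171 173 170
212 177 172 169 171 170 170 151 115 106  74  73  74  73  72  74  73 109 110 117 161 170 175 172 169 169
220 171 171 173 169 172 174 171 107  72  74  74  73  72  73  74  74  74 162 168 168 170 168 170 178 173
228 174 174 167 170 118 107 105  76  74  74  74  73  72  72  73  72  75  90  92 104 152 170 166 173 172
```

```bash
python3 - <<'E'
from h import *
o=get_obs()
print(plane('wrist',[(249.5,184),(218,184),(281,184),(249.5,153)],.009,o))
E
```

```text
[[0.53564993 0.39449858]
 [0.56458389 0.39446661]
 [0.5066585  0.39452432]
 [0.53564021 0.36586659]]
```

To row units: -10.55 cm / 100 = -0.1055, -10.45 cm / 100 = -0.1045.

Call:
servo_tool(moves=[[0,-0.001,-0.03,0],[0,-0.001,-0.06,0],[0,-0.001,-0.08,0],[0,-0.001,-0.09,0],[0,-0.001,-0.096,0],[0,-0.001,-0.1,0],[0,-0.001,-0.102,0],[0,-0.001,-0.1035,0],[0,-0.001,-0.1045,0],[0,-0.001,-0.1055,0],[0,-0.001,-0.1055,0],[0,-0.001,-0.1055,0]])

```text
time: 40.92
ee_pos: [0.5357, 0.3955, 0.0151]
tcp_rot: [179.4, 0.3, -89.9]
wrist_force: [-0.0, 0.0, -3.2]
opening: 0.0368
grasp_force: 46.1
```

To row units: -0.05 cm / 100 = -0.0005.

Call:
servo_tool(moves=[[0,0,-0.0005,0],[0,0,-0.0005,0],[0,0,-0.0005,0],[0,0,-0.0005,0]])

```text
time: 41.25
ee_pos: [0.5358, 0.3956, 0.0148]
tcp_rot: [179.4, 0.3, -89.9]
wrist_force: [-0.8, -0.5, 0.7]
opening: 0.0368
grasp_force: 46.5
```

It's in contact: the load has gone from −3.2 to +0.7 N. I'll release it and back off.

To row units: 14 cm / 100 = 0.14, 10 cm / 100 = 0.1.

Call:
servo_tool(moves=[[0,0,-0.0002,0],[0,0,-0.0002,0],[0,0,-0.0002,0],[0,0,-0.0002,0],[0,0,-0.0002,0],[0,0,-0.0002,0],[0,0,-0.0002,0],[0,0,-0.0002,0],[0,0,0.01,0],[0,0,0.03,0],[0,0,0.06,0],[0,0,0.1,0],[0,0,0.14,0],[0,0,0.14,0],[0,0,0.14,0],[0,0,0.14,0]], claw=0)

```text
time: 42.58
ee_pos: [0.5357, 0.3955, 0.1549]
tcp_rot: [179.4, 0.3, -89.9]
wrist_force: [-0.9, 0.3, 0.2]
opening: 0.0855
grasp_force: 0.0
```

```bash
python3 - <<'E'
from h import *
o=get_obs(); im=camera('wrist'); t=camera('top'); print(o['ee_pos'],o['opening'],o['time'])
b=cv2.resize(im[:,:,::-1],(400,300))
w=t[130:270,90:420,::-1]; a=cv2.resize(w,(800,339),interpolation=cv2.INTER_CUBIC)
cv2.imwrite('pics/end.png',np.vstack([a,np.hstack([b[:260],np.zeros((260,400,3),np.uint8)])]))
E
```

```text
[0.53567338 0.39549509 0.15486728] 0.08549918063986282 42.5833
```

View pics/end.png

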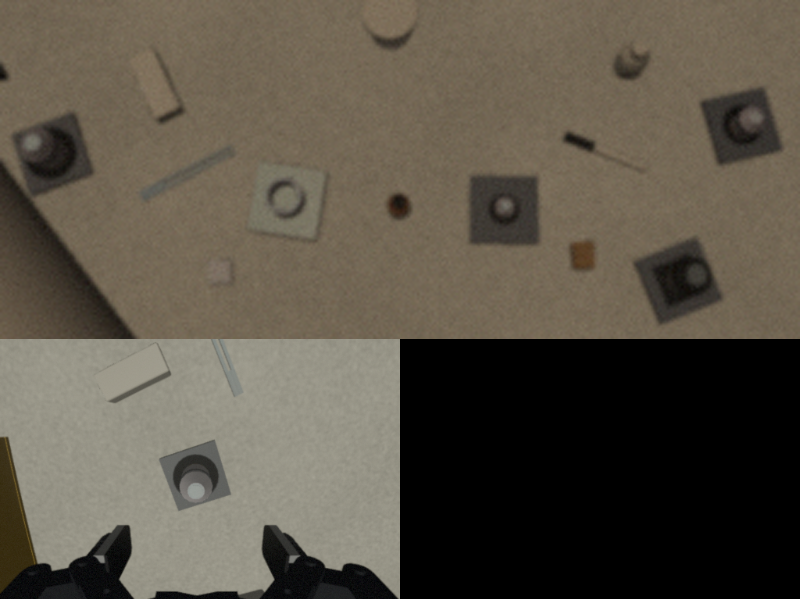

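All four optics stand upright in their recesses, and the empty sleeve stand is where it was. I'll hand the job in.

```bash
python3 -c "
from workcell import *
print(job_done())"
```

```text
the job is handed in; nothing more can be done
None
```

I handed the job in at about 43 s: all four optics stand upright and released in their own recesses, and the sleeve stand looks unmoved in the final pictures; no verdict came back.

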